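# Pin the brass embossing die to the rail and drag it into the corner of the press bed

## Robot

A 6-joint arm with a two-finger parallel gripper is mounted at the origin on the work surface. World frame = base frame: x ahead of the robot, y to its left, z up, the work surface at z = 0. Lengths are in m, angles in rad, forces in N, time in s.
With the tool pointing down it reaches from about 0.275 to 0.725 m from the base axis. Payload 5.6 kg.
Tool frame: the origin (TCP) lies midway between the tips of the shut fingers; the grasp point (between the pads) lies 19 mm behind it; x points along the fingers, y is the direction in which the jaws open and shut, and the axes are right-handed (so a half turn about x gives the same grasp; the last joint's range is limited). The gripper opens to 85 mm and grips with 20 to 120 N. Pads are 22 mm wide; open, the fingers measure 114 mm over their backs; the gripper's body (76 mm by 85 mm) begins 54 mm behind the grasp point. The pads swing forward as they close: fully open they stand 13 mm farther back than shut.
Start: joints at [1.488, 0.255, 0.108, 0, -1.424, -0.285], TCP at [0.198, 0.513, 0.231] pointing down, gripper open.
Joint ranges: [-2.95, 2.95], [-1.21, 1.97], [-1.09, 1.5], [-2.87, 1.71], [-2.94, -0.07], [-3.05, 3.05]. Speed limits (rad/s): [2.57, 2.57, 3.14, 3.14, 3.14, 3.14].

## Interface

Orientations are given as a rotation vector (axis times angle).
In Python, from rig import get_state, capture, sign_off gives the robot as it stands.
- The arm moves only by the tool servo_tool, never from a script. Its argument "steps" is text: rows parted by semicolons, each of 7 numbers parted by spaces: the opening, from 0 (shut) to 1 (fully open), then the shift along the world's x, y, z in m, then the turn, a rotation vector about the world's x, y, z in rad. In form: gripper tx ty tz wx wy wz; .... A call has 1 to 20 rows; each row is the pose to reach, as a shift and turn from the pose commanded when the call began; what a row does not reach only later rows make up. A row lasts 1/12 s, in which the tool goes at most 41.7 mm and 7.16 degrees, less where a joint would pass 70% of its speed; a pose out of reach is approached as far as the arm can. A call with a gripper value outside its range is refused whole. The fingers move at their own pace and stop on an object; "grip_force" is the grip in N (left out, the last holds). Time passes only in rows, so rows that repeat a pose let the fingers close. It gives the time, the measured TCP pose, the force and the opening at its end, in the units of the state.
- get_state(): the state, without advancing time (a new reading comes with each control period).
- capture(name): name is "side" or "top"; returns a dict with "pixels" (480x640x3 uint8, red, green, blue), "vertical_fov" (degrees; the focal length in pixels is half the picture's height over the tangent of half this angle, whatever the lens; pixels are square), "cx", "cy" (the principal point, pixels), "rvec" (rotation vector, rad) and "tvec" (3), from world to camera coordinates, as OpenCV has them. Camera axes: x right, y down, z forward; pixel columns grow to the right and rows downward; lengths in m; the calibration is good to about 2 mm. A picture is of the moment at which its call begins. There is no depth.
- sign_off(): hands the job in, once; it reports no verdict.
The state is a dict: "time_s": time; "joint_pos": joint angles; "qd": joint speeds; "joint_efforts": joint torques, N m; "ee_pos": TCP position; "orientation": TCP orientation; "wrist_force": force on the tool from outside, world axes, zero at the start; "wrist_torque": the same for the moment, N m; "gripper_width": finger opening in m.
Only numpy, scipy, OpenCV 4.12 (cv2) and the standard library are available. Lean on these libraries where they do the work, as an engineer would, in place of code of your own. Each camera call takes 0.05 s, during which the arm holds its last target.

## Task

On the drawn-out bed of the embossing press, push the rectangular brass die straight across until its long side lies flat against the back rail, well short of the corner pocket; then, keeping it against the rail, drag it along into the corner pocket until it is fully home against the end stop. Slide it gently with the fingertips, without gripping it or picking it up: it must stay flat on the bed. Leave everything else where it lies, and finish with the hand clear.

Things in the scene. Friction and masses are not known exactly. Their poses are not given: they have to be found in the camera images.
- press: Bench embossing press, fixed, its bed drawn out and locked. Origin: on the table under the bed's middle. x runs along the back rail towards the end stop, -y from the bed to the rail and on to the press frame, z up. Frame: 30 mm high base from y = -170 mm, heated platen (underside 123 mm above the table) from y = -225 mm, columns and lever behind, up to 590 mm.
- bed (a point): Middle of the bed's upper face, 50 mm above the table, axes as the press. The bed is a ground steel plate from x -135 to 135 and y -100 to 110 mm; a handle bar lies along its front edge at y = 142 mm, no higher than the bed face.
- rail (a point): Foot of the back rail's working face, at mid-length (press x = 0, y = -55 mm, on the bed face). The rail is a straight blackened steel strip 8 mm high and 12 mm wide, behind the face, across the whole bed along the press's x.
- keeper (a point): Mouth corner of the keeper's inner face (press x = 84, y = -12 mm, on the bed face). The keeper is a blackened strip 8 mm high, 10 mm wide, parallel to the rail, from here 33 mm along +x to the end stop; with the rail it makes a pocket 43 mm wide that takes the die's leading half. A slanted lead-in widens the mouth from x = 73 mm.
- home (a point): Where the die's origin lies when fully home in the corner, touching rail and end stop (8 mm high, its face at press x = 117 mm): on the bed face, press x = 85, y = -35 mm. Axes as the press: x along the rail into the corner, -y towards the rail, z up.
- die: Brass embossing die: rectangular plate 64 x 40 mm, 10 mm thick, about 0.2 kg, weave figure on its flat upper face, 2 mm taller than rail, stop and keeper. Lies on the bed, away from the rail, turned by up to 25 degrees. Origin: centre of its underside; x along its length, y along its width, z up. It slides easily on the bed (friction about 0.3); fingertips hold better.
- stamp_c (a point): Round brass stamp, 28 mm across, 28 mm high, standing loose on the bed near its front edge, towards the end stop; this point is its centre, 14 mm up. Leave it.
- smalldie_c (a point): Small square brass die, 26 x 26 mm, 9 mm high, lying loose on the bed at its front corner away from the stop; this point is its centre, half-way up. Leave it.
- awl: Awl with a turned wooden handle, 155 mm long, 28 mm thick, lying on the table; origin under the front of the handle, x along the blade. Leave it.
- dividers: Steel wing dividers, 190 mm long, 75 mm wide, 15 mm high, lying on the table; origin under the hub, x towards the points. Leave it.
- buckle: Brass roller buckle, about 54 x 50 mm, 8 mm high, flat on the table; origin under its centre. Leave it.
- dye: Amber jar of edge dye with a black cap, 52 mm across, 75 mm high, standing on the table; origin under its centre. Leave it.
Not all that is in view belongs to the job. What is shaped like the die but black or orange is not meant.

How it is judged:
By the outcome, as a careful person would: the job done as asked, in the order asked, and still so for the second after the job is handed in, with the robot touching nothing.
It also fails if it takes over 42 s, if anything falls off the work surface, if the arm or the gripper's body presses on something with over 40 N, if the wrist force passes 120 N, or if a joint passes its speed limit or range.

## Working session

There is one attempt and no reset: what is moved stays moved. The work goes in short steps, Python scripts to look and compute and a tool call to move; the robot and the scene stay as the last step left them, time stands still between calls to the robot, and variables do not carry over. Pictures are saved under pics/ and viewed, and the job is handed in when it is done.

Besides the shell and the picture viewer there is one more tool, called after ">>>" as name(argument=value, ...) on one line, values as JSON. servo_tool: Moves the arm, as the interface text tells. Its arguments: {"type":"object","properties":{"steps":{"type":"string"},"grip_force":{"type":"number"}},"required":["steps"]}

```bash
ls; mkdir -p pics
cat > h.py <<'E'
import numpy as np, cv2
from rig import get_state, capture, sign_off
def cam(c):
    h,w=c["pixels"].shape[:2]
    f=h/2/np.tan(np.radians(c["vertical_fov"])/2)
    K=np.array([[f,0,c["cx"]],[0,f,c["cy"]],[0,0,1.]])
    R=cv2.Rodrigues(np.array(c["rvec"],float))[0]
    return K,R,np.array(c["tvec"],float)
def ray(c,px,z):
    K,R,t=cam(c); px=np.atleast_2d(np.array(px,float))
    o=-R.T@t
    d=(R.T@np.linalg.inv(K)@np.c_[px,np.ones(len(px))].T).T
    return o+d*((z-o[2])/d[:,2])[:,None]
def proj(c,P):
    K,R,t=cam(c)
    return cv2.projectPoints(np.atleast_2d(np.array(P,float)),np.array(c["rvec"],float),t,K,None)[0][:,0]
def save(c,n): cv2.imwrite("pics/"+n,cv2.cvtColor(c["pixels"],cv2.COLOR_RGB2BGR))
E
python3 - <<'E'
from h import *
import pickle
print(get_state())
for n in("top","side"):
    c=capture(n);save(c,n+"0.png");pickle.dump(c,open(n+"0.pkl","wb"))
    K,R,t=cam(c);print(n,K[0,0],c["cx"],c["cy"],-R.T@t,R[2])
E
```

```text
pics
{'time_s': 0.0, 'joint_pos': array([ 1.48760104e+00,  2.55765942e-01,  1.06983925e-01, -4.98531243e-04,
       -1.42387974e+00, -2.84610243e-01]), 'qd': array([ 5.00239599e-04, -2.28412973e-04,  7.27676924e-04, -9.70968156e-04,
       -1.10236726e-07,  5.66718419e-04]), 'joint_efforts': array([-1.50389787e-03, -3.86628485e+01,  2.37941587e+01,  5.36565095e+00,
       -6.05432462e-03, -4.72863860e-06]), 'ee_pos': array([0.19751586, 0.51277542, 0.23037401]), 'orientation': array([-2.02107594,  0.37802276,  2.02169903]), 'wrist_force': array([ 0.41283454, -0.41328042, -0.78076989]), 'wrist_torque': array([-0.00195571, -0.03079522,  0.00532901]), 'gripper_width': 0.08554120124704649}
top 563.6439884092451 310.5098098739307 239.43419090467043 [0.43890965 0.22726163 0.98597149] [ 0.10344497  0.01337828 -0.9945452 ]
side 524.7795148666181 310.2368836604852 240.26428346316655 [ 0.94011107 -0.35088355  0.58130167] [-0.44946691  0.66541953 -0.59598352]
```

View pics/top0.png

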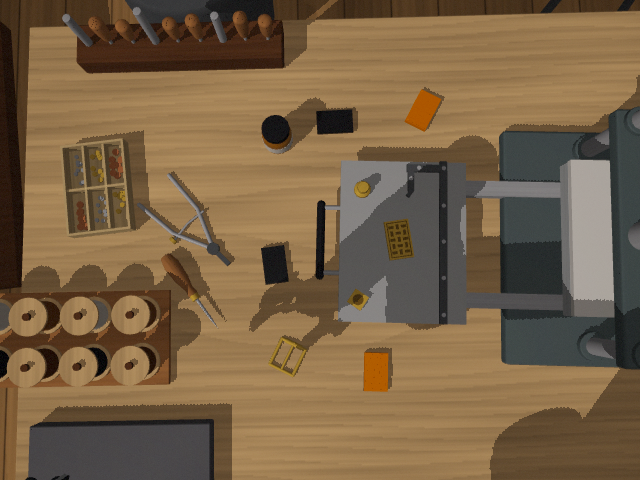

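View pics/side0.png

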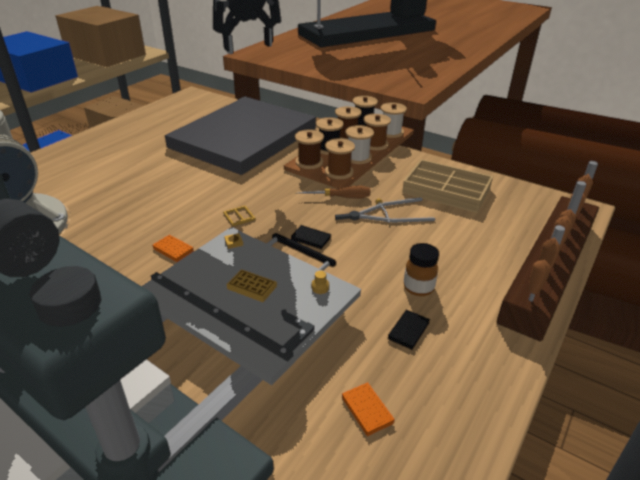

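The top view shows the bed at (340–466, 160–325), with the rail along column ~443 and the keeper and stop at (410–440, 170). The brass woven plate is at (399,240). Other plates of the same shape are black at (335,121) and (275,265), and orange at (424,109) and (376,371). Only the brass one on the bed fits the description. I'll enlarge it to confirm.

Run:
```python
from h import *
import pickle
c=pickle.load(open("top0.pkl","rb"))
im=cv2.cvtColor(c["pixels"],cv2.COLOR_RGB2BGR)
cr=im[150:335,310:475]; cv2.imwrite("pics/crop0.png",cv2.resize(cr,None,fx=3.2,fy=3.2,interpolation=cv2.INTER_CUBIC))
s=pickle.load(open("side0.pkl","rb"))
cr=cv2.cvtColor(s["pixels"],cv2.COLOR_RGB2BGR)[215:385,135:370]; cv2.imwrite("pics/crop0s.png",cv2.resize(cr,None,fx=3.3,fy=3.3,interpolation=cv2.INTER_CUBIC))
print(ray(c,[[340,160],[340,322],[466,162],[466,325],[399,240]],.05))
```

```text
[[ 0.67026912  0.18699547  0.05      ]
 [ 0.39874989  0.19435878  0.05      ]
 [ 0.66139024 -0.02517198  0.05      ]
 [ 0.38954917 -0.01155655  0.05      ]
 [ 0.53187412  0.09252478  0.05      ]]
```

View pics/crop0.png

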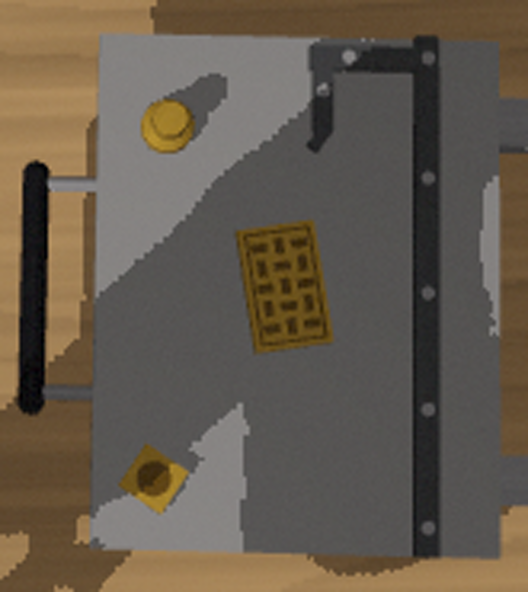

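View pics/crop0s.png

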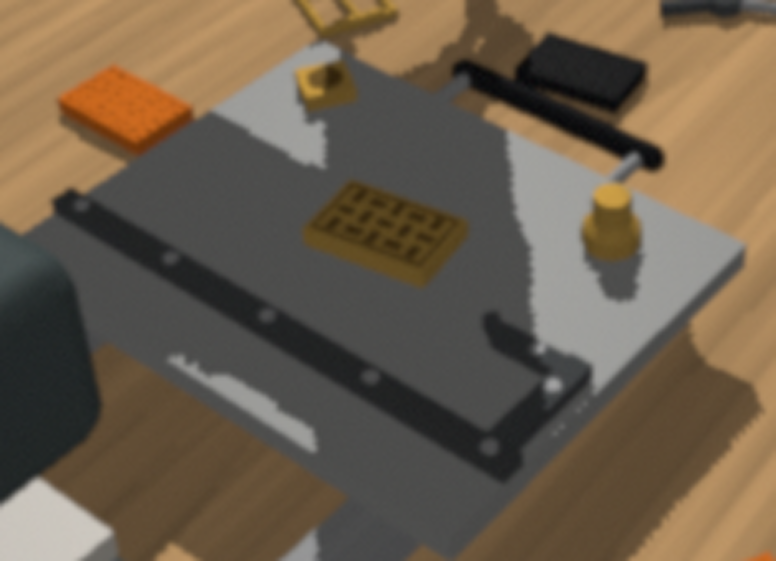

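The crop confirms the brass weave plate at (399,240) is the die. The press axes roughly match the world axes, with the end stop towards +x and the rail towards −y. Next I'll measure it accurately.

```bash
cat >> h.py <<'E'
def brass(c,lo=(14,110,40),hi=(32,255,255)):
    hsv=cv2.cvtColor(c["pixels"],cv2.COLOR_RGB2HSV)
    return cv2.inRange(hsv,np.array(lo),np.array(hi))
def die(c,roi,lo=(14,110,40)):
    m=brass(c,lo); z=np.zeros_like(m); x0,x1,y0,y1=roi; z[y0:y1,x0:x1]=m[y0:y1,x0:x1]
    z=cv2.morphologyEx(z,cv2.MORPH_CLOSE,np.ones((5,5)))
    cs=cv2.findContours(z,cv2.RETR_EXTERNAL,cv2.CHAIN_APPROX_NONE)[0]
    return max(cs,key=cv2.contourArea),z
E
python3 - <<'E'
from h import *
import pickle
c=pickle.load(open("top0.pkl","rb"))
k,z=die(c,(375,420,205,275)); 
P=ray(c,k[:,0].astype(float),.060)[:,:2]*1000
r=cv2.minAreaRect(P.astype(np.float32)); print("die",r, cv2.boxPoints(r).round(1).tolist())
# rail: subpixel edges along rows
g=cv2.cvtColor(c["pixels"],cv2.COLOR_RGB2GRAY).astype(float)
def edges(rows,a,b,th,first=True):
    o=[]
    for y in rows:
        l=g[y,a:b]; 
        for i in range(len(l)-1):
            if (l[i]-th)*(l[i+1]-th)<0: o.append([a+i+(l[i]-th)/(l[i]-l[i+1]),y]);break
    return np.array(o)
print(g[200,430:472].astype(int)); print(g[300,430:472].astype(int)); print(g[240,330:350].astype(int));print(g[155:190,425].astype(int))
e=edges(range(190,315),430,445,65)
for zz in(.05,.058):
    Q=ray(c,e,zz)[:,:2]; p=np.polyfit(Q[:,0],Q[:,1],1); print("rail front",zz,p,np.polyval(p,.53),(Q[:,1]-np.polyval(p,Q[:,0])).std())
    ang=np.degrees(np.arctan(p[0])); print(ang)
s=get_state(); R=cv2.Rodrigues(s["orientation"])[0]; print(R.round(3))
E
```

```text
die ((532.5338134765625, 94.76396179199219), (64.08726501464844, 41.131107330322266), 6.664498329162598) [[498.29998779296875, 111.5], [503.1000061035156, 70.5999984741211], [566.7000122070312, 78.0999984741211], [562.0, 118.9000015258789]]
[82 82 80 79 81 82 82 82 82 24 32 37 35 33 37 36 34 58 82 83 80 83 81 81
 82 81 79 82 80 81 84 81 81 83 82 81 81 82 82 80 82 82]
[84 87 82 85 82 84 85 83 82 28 34 37 36 31 37 35 35 62 82 85 84 85 83 84
 85 83 81 83 83 84 83 85 83 83 81 82 84 83 82 81 81 84]
[133 133 133 133 133 131  83  79  79 100 133 131 130  86  86  84  85  86
  84  86]
[78 78 80 78 79 79 79 82 81 70 58 40 35 39 34 37 34 58 79 82 80 80 81 79
 80 80 81 80 82 83 82 81 83 80 81]
rail front 0.05 [-0.04479856  0.0510531 ] 0.027309862368576694 3.456478551126561e-05
-2.5650533235611
rail front 0.058 [-0.04479856  0.05272726] 0.02898402494471582 3.426935099489037e-05
-2.5650533235611053
[[-0.001 -0.36  -0.933]
 [-0.002 -0.933  0.36 ]
 [-1.     0.002 -0.   ]]
```

```bash
cat >> h.py <<'E'
A=np.radians(-2.57); UX=np.array([np.cos(A),np.sin(A)]); UY=np.array([-UX[1],UX[0]])
E
python3 - <<'E'
from h import *
import pickle
c=pickle.load(open("top0.pkl","rb"))
S=ray(c,[[422,172.1],[431,172.4]],.05)[:,:2]; print("stop",S)
rp=np.array([.53,.0273])
B=ray(c,[[340.3,160.5],[340,322],[466.5,162],[466.5,325]],.05)[:,:2]
for q in B: print("bedcorner rel", (q-rp)@UX*1e3,(q-rp)@UY*1e3)
s=((S-rp)@UX).mean(); O=rp+UX*(s-.117)+UY*.055; print("origin",O)
f=lambda x,y:(O+UX*x+UY*y).round(4)
print("home",f(.085,-.035),"stopface",f(.117,-.035),"keeper",f(.084,-.012),"leadin",f(.073,-.012),"die rel",((np.array([.5328,.0943])-O)@UX).round(4),((np.array([.5328,.0943])-O)@UY).round(4))
for n,pt,z in(("stamp",[362,188],.014+.05),("small",[359,300],.059)):
    q=ray(c,[pt],z)[0,:2]; print(n,q,(q-O)@UX,(q-O)@UY)
sd=pickle.load(open("side0.pkl","rb"))
im=cv2.cvtColor(sd["pixels"],cv2.COLOR_RGB2BGR)
def put(p,z): 
    u=proj(sd,[[p[0],p[1],z]])[0]; cv2.circle(im,tuple(int(v) for v in np.round(u)),1,(0,0,255),-1)
for p in [f(.117,-.055),f(-.13,-.055),f(0,-.055),f(.084,-.012),f(-.135,-.1),f(.135,-.1),f(.135,.11),f(-.135,.11)]: put(p,.05)
cd=np.array([.5328,.0943]);a=np.radians(6.66);u=np.array([np.cos(a),np.sin(a)]);v=np.array([-u[1],u[0]])
for i in(-1,1):
    for j in (-1,1): put(cd+i*.032*u+j*.02*v,.06)
cv2.imwrite("pics/chk.png",cv2.resize(im[215:385,135:370],None,fx=3.3,fy=3.3,interpolation=cv2.INTER_NEAREST))
E
```

```text
stop [[0.64593407 0.04950871]
 [0.645038   0.03441811]]
bedcorner rel 132.11362844488147 165.30177616537387
bedcorner rel -138.60899474237175 161.00550986013127
bedcorner rel 133.62712401876493 -47.36707909827541
bedcorner rel -138.54778311867844 -45.93002508225934
origin [0.53018087 0.08234726]
home [0.6135 0.0436] stopface [0.6455 0.0421] keeper [0.6136 0.0666] leadin [0.6026 0.0671] die rel 0.0021 0.0121
stamp [0.61852754 0.1524435 ] 0.08511469727960866 0.07398720001551902
small [0.43405347 0.16270782] -0.09963407138237475 0.07596939202009442
```

View pics/chk.png

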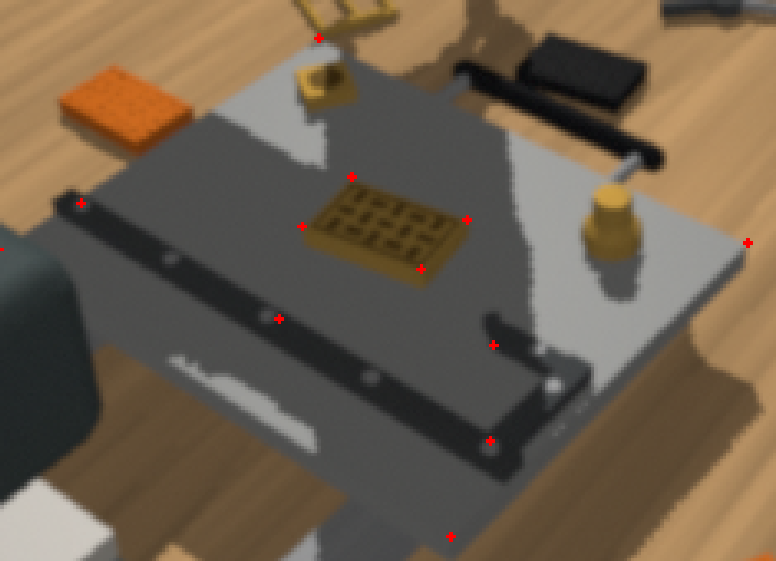

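>>> servo_tool(steps="0.5 0.010 -0.011 0 0 0 -0.03; 0 0.030 -0.033 0 0 0 -0.10; 0 0.055 -0.061 -0.01 0 0 -0.2; 0 0.082 -0.09 -0.02 0 0 -0.3; 0 0.109 -0.12 -0.03 0 0 -0.4; 0 0.136 -0.15 -0.04 0 0 -0.5; 0 0.163 -0.18 -0.05 0 0 -0.6; 0 0.19 -0.21 -0.06 0 0 -0.7; 0 0.217 -0.24 -0.07 0 0 -0.8; 0 0.244 -0.27 -0.08 0 0 -0.9; 0 0.271 -0.3 -0.09 0 0 -1.0; 0 0.298 -0.33 -0.1 0 0 -1.1; 0 0.32 -0.35 -0.11 0 0 -1.18; 0 0.332 -0.365 -0.11 0 0 -1.23; 0 0.337 -0.371 -0.11 0 0 -1.248; 0 0.337 -0.371 -0.11 0 0 -1.248; 0 0.337 -0.371 -0.11 0 0 -1.248; 0 0.337 -0.371 -0.11 0 0 -1.248", grip_force=20)

```text
time_s: 1.6
ee_pos: [0.5343, 0.1429, 0.1217]
orientation: [-1.177, 1.229, 1.177]
wrist_force: [-0.1, 0.2, 0.2]
gripper_width: -0.0004
```

Run:
```python
from h import *
import pickle
s=get_state();print(s["time_s"],s["ee_pos"],s["joint_pos"],s["wrist_force"],s["gripper_width"]);print(cv2.Rodrigues(s["orientation"])[0].round(3))
for n in("top","side"):
    c=capture(n);pickle.dump(c,open(n+"1.pkl","wb"))
    im=cv2.cvtColor(c["pixels"],cv2.COLOR_RGB2BGR)
    u=proj(c,s["ee_pos"])[0];print(n,u)
    x,y=int(u[0]),int(u[1]); cr=im[max(0,y-90):y+100,max(0,x-120):x+130]
    cv2.imwrite(f"pics/{n}1.png",cv2.resize(cr,None,fx=3,fy=3,interpolation=cv2.INTER_CUBIC))
```

```text
1.6 [0.53425498 0.14287895 0.12165012] [ 5.44111322e-01  3.18266990e-01 -8.95615989e-02 -2.53129546e-04
 -1.16237723e+00 -5.87636295e-01] [-0.08677385  0.22042621  0.16747549] -0.0003887216945712366
[[ 0.    -0.999  0.044]
 [ 0.001  0.044  0.999]
 [-1.    -0.     0.001]]
top [372.73070874 234.47225998]
side [270.19544965 233.27272584]
```

View pics/side1.png

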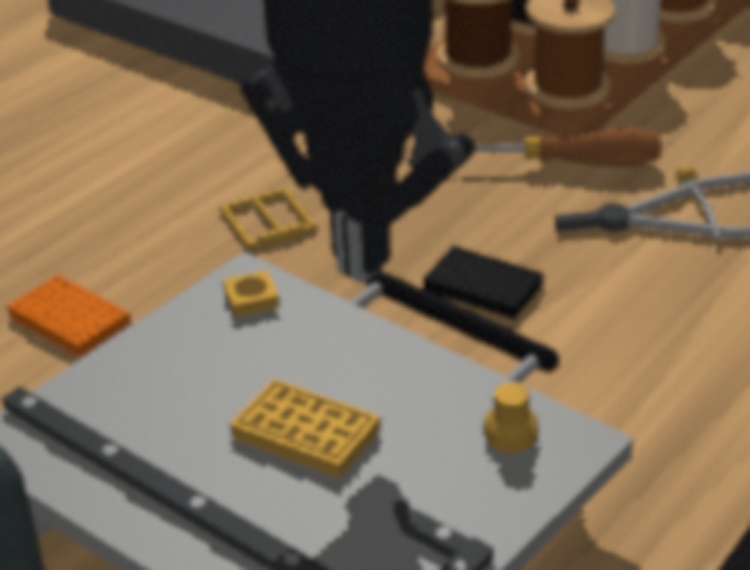

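View pics/top1.png

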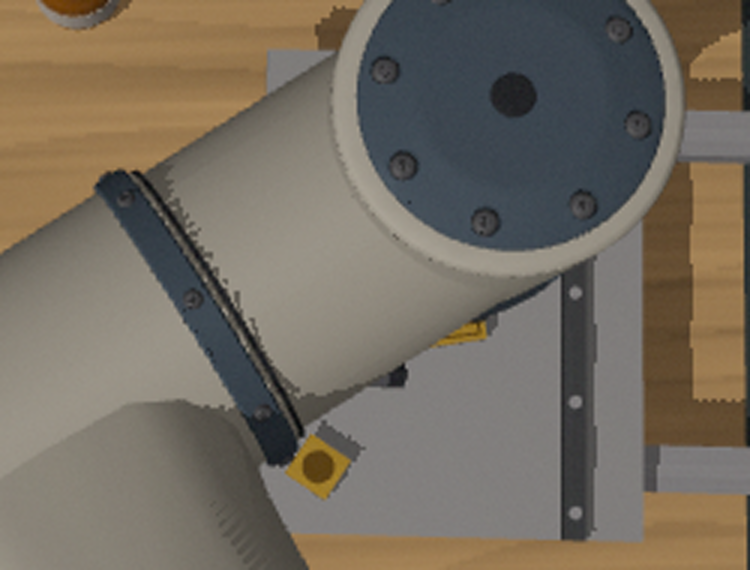

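The side view shows the shut tip at about (270,233), which matches the projected TCP. The die is still in place. I'll open partway for a wider two-finger push and check how high the tips sit.

>>> servo_tool(steps="0.4 0 0 0 0 0 0; 0.4 0 0 0 0 0 0; 0.4 0 0 0 0 0 0; 0.4 0 0 0 0 0 0; 0.4 0 0 0 0 0 0; 0.4 0 0 0 0 0 0")

```text
time_s: 2.2
ee_pos: [0.5347, 0.1423, 0.1213]
orientation: [-1.176, 1.23, 1.176]
wrist_force: [-0.7, 0.3, -0.0]
gripper_width: 0.0339
```

Run:
```python
from h import *
import pickle
s=get_state();print(s["time_s"],s["ee_pos"],s["gripper_width"])
c=capture("side");pickle.dump(c,open("side2.pkl","wb"))
im=cv2.cvtColor(c["pixels"],cv2.COLOR_RGB2BGR)
p=s["ee_pos"]
im=cv2.resize(im,None,fx=6,fy=6,interpolation=cv2.INTER_CUBIC)
for dx in(-.017,0,.017):
  for dz in (0,.005,.010):
    u=proj(c,p+[dx,0,dz])[0]*6+2.5; cv2.circle(im,tuple(int(v) for v in u),3,(0,0,255) if dz==0 else (0,255,0),-1)
u=proj(c,p)[0]*6; x,y=int(u[0]),int(u[1])
cv2.imwrite("pics/side2.png",im[y-300:y+250,x-350:x+350])
```

```text
2.2 [0.53471942 0.14226189 0.12128745] 0.03390790829436629
```

View pics/side2.png

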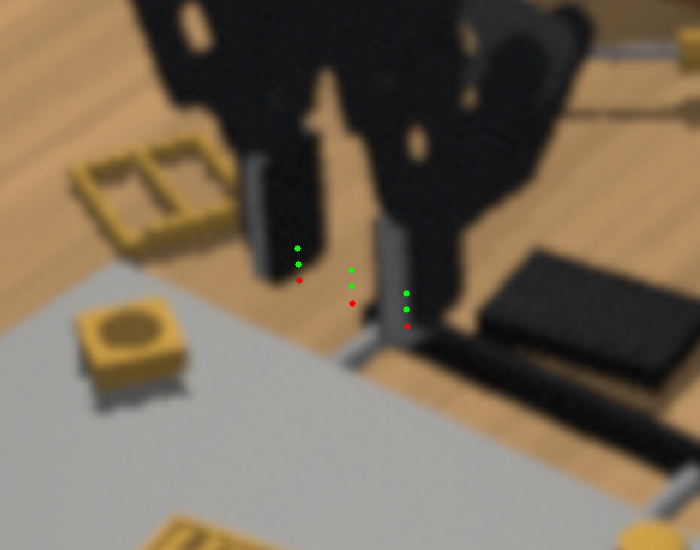

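Run:
```python
from h import *
import pickle
c=pickle.load(open("side2.pkl","rb"))
p=np.array([.53472,.14226,.12129])
o=proj(c,p)[0]*6
for dx in(-.017-.008,-.017,.017,.025):
  for dy in(-.011,.011):
    for dz in(0,.004,.008): print(dx,dy,dz,(proj(c,p+np.r_[dx*UX+dy*UY,dz])[0]*6-o.astype(int)+[350,300]).round())
```

```text
-0.025 -0.011 0 [246. 286.]
-0.025 -0.011 0.004 [245. 273.]
-0.025 -0.011 0.008 [244. 260.]
-0.025 0.011 0 [303. 246.]
-0.025 0.011 0.004 [302. 233.]
-0.025 0.011 0.008 [302. 220.]
-0.017 -0.011 0 [270. 297.]
-0.017 -0.011 0.004 [269. 284.]
-0.017 -0.011 0.008 [268. 271.]
-0.017 0.011 0 [327. 257.]
-0.017 0.011 0.004 [326. 244.]
-0.017 0.011 0.008 [326. 231.]
0.017 -0.011 0 [374. 346.]
0.017 -0.011 0.004 [374. 333.]
0.017 -0.011 0.008 [373. 320.]
0.017 0.011 0 [431. 304.]
0.017 0.011 0.004 [431. 291.]
0.017 0.011 0.008 [430. 278.]
0.025 -0.011 0 [399. 358.]
0.025 -0.011 0.004 [399. 345.]
0.025 -0.011 0.008 [398. 332.]
0.025 0.011 0 [456. 316.]
0.025 0.011 0.004 [456. 302.]
0.025 0.011 0.008 [455. 289.]
```

>>> servo_tool(steps="0.4 0 0 -0.010 0 0 0; 0.4 0 0 -0.025 0 0 0; 0.4 0 0 -0.04 0 0 0; 0.4 0 0 -0.052 0 0 0; 0.4 0 0 -0.06 0 0 0; 0.4 0 0 -0.065 0 0 0; 0.4 0 0 -0.069 0 0 0; 0.4 0 0 -0.069 0 0 0; 0.4 0 0 -0.069 0 0 0; 0.4 0 0 -0.069 0 0 0")

```text
time_s: 3.08
ee_pos: [0.5352, 0.1424, 0.0529]
orientation: [-1.176, 1.229, 1.175]
wrist_force: [0.2, -0.4, 1.0]
gripper_width: 0.0339
```

Run:
```python
from h import *
import pickle
s=get_state();print(s["time_s"],s["ee_pos"],s["wrist_force"])
c=capture("side");save(c,"x.png")
im=cv2.cvtColor(c["pixels"],cv2.COLOR_RGB2BGR)
u=proj(c,s["ee_pos"])[0]; x,y=int(u[0]),int(u[1])
cv2.imwrite("pics/side3.png",cv2.resize(im[y-70:y+80,x-110:x+90],None,fx=4,fy=4,interpolation=cv2.INTER_CUBIC))
```

```text
3.0833 [0.5352047  0.14241339 0.05292236] [ 0.19827974 -0.4234999   0.95583506]
```

View pics/side3.png

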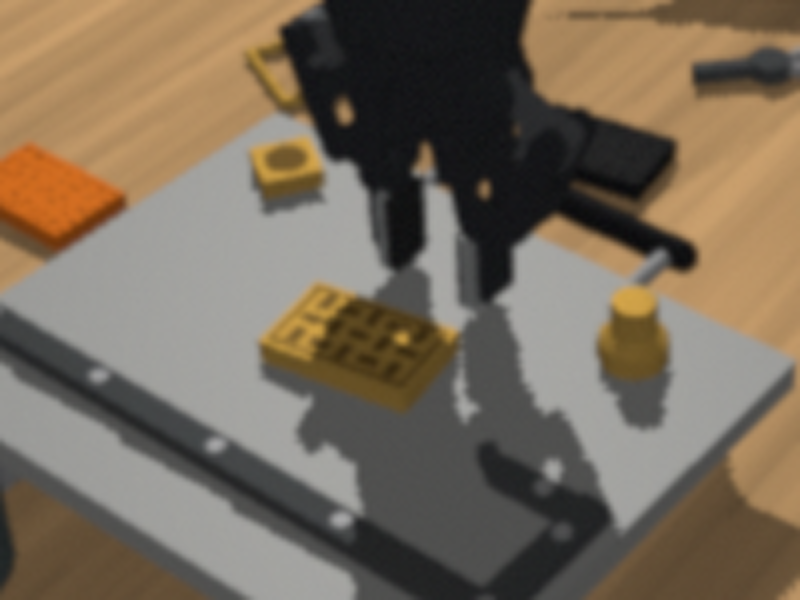

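The fingertips are behind the die's long side, clear of the bed and centred. I'll push straight across.

>>> servo_tool(steps="0.4 0 0 -0.0015 0 0 0; 0.4 -0.0001 -0.003 -0.0025 0 0 0; 0.4 -0.0003 -0.006 -0.0025 0 0 0; 0.4 -0.0004 -0.009 -0.0025 0 0 0; 0.4 -0.0005 -0.012 -0.0025 0 0 0; 0.4 -0.0007 -0.015 -0.0025 0 0 0; 0.4 -0.0008 -0.018 -0.0025 0 0 0; 0.4 -0.0009 -0.021 -0.0025 0 0 0; 0.4 -0.0011 -0.024 -0.0025 0 0 0; 0.4 -0.0012 -0.027 -0.0025 0 0 0; 0.4 -0.0013 -0.030 -0.0025 0 0 0; 0.4 -0.0015 -0.033 -0.0025 0 0 0; 0.4 -0.0016 -0.036 -0.0025 0 0 0; 0.4 -0.0017 -0.039 -0.0025 0 0 0; 0.4 -0.0019 -0.042 -0.0025 0 0 0; 0.4 -0.002 -0.045 -0.0025 0 0 0; 0.4 -0.0021 -0.048 -0.0025 0 0 0; 0.4 -0.0023 -0.051 -0.0025 0 0 0; 0.4 -0.0024 -0.054 -0.0025 0 0 0; 0.4 -0.0024 -0.054 -0.0025 0 0 0")

```text
time_s: 4.8
ee_pos: [0.5322, 0.0876, 0.0497]
orientation: [-1.176, 1.231, 1.176]
wrist_force: [-0.6, 0.5, 0.5]
gripper_width: 0.0342
```

Run:
```python
from h import *
import pickle
s=get_state();print(s["time_s"],s["ee_pos"],s["wrist_force"])
c=capture("side")
im=cv2.cvtColor(c["pixels"],cv2.COLOR_RGB2BGR)
cv2.imwrite("pics/side4.png",cv2.resize(im[215:385,135:335],None,fx=4,fy=3.5,interpolation=cv2.INTER_CUBIC))
```

```text
4.8 [0.53216624 0.08759087 0.04972121] [-0.6096978   0.52194455  0.49264725]
```

View pics/side4.png

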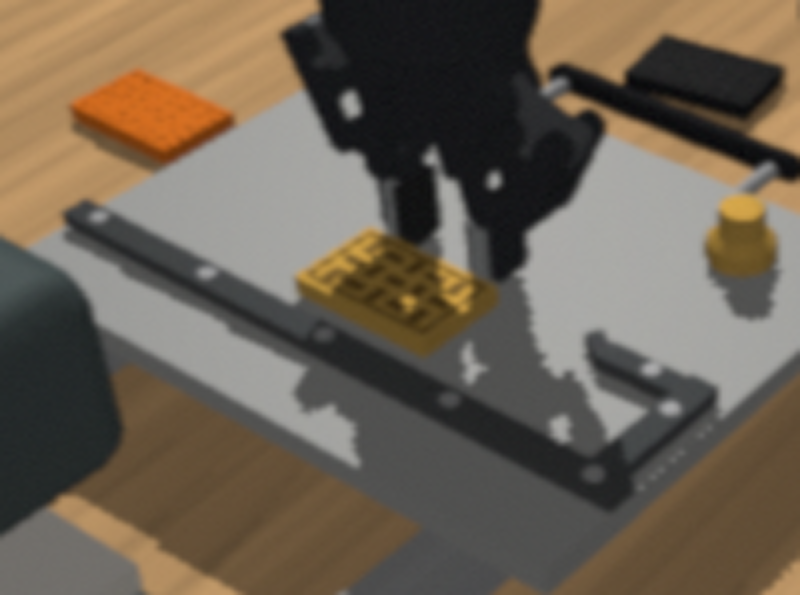

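The die has squared up to the fingers with a gap of about 9 mm to the rail. I'll close it slowly.

>>> servo_tool(steps="0.4 -0.0001 -0.0015 0 0 0 0; 0.4 -0.0001 -0.003 0 0 0 0; 0.4 -0.0002 -0.0045 0 0 0 0; 0.4 -0.0003 -0.006 0 0 0 0; 0.4 -0.0003 -0.0072 0 0 0 0; 0.4 -0.0004 -0.008 0 0 0 0; 0.4 -0.0004 -0.0085 0 0 0 0; 0.4 -0.0004 -0.009 0 0 0 0; 0.4 -0.0004 -0.0095 0 0 0 0; 0.4 -0.0004 -0.0095 0 0 0 0")

```text
time_s: 5.68
ee_pos: [0.5319, 0.0786, 0.0498]
orientation: [-1.176, 1.23, 1.176]
wrist_force: [-0.7, 0.2, -0.2]
gripper_width: 0.0341
```

Run:
```python
from h import *
import pickle
s=get_state();print(s["time_s"],s["ee_pos"],s["wrist_force"])
c=capture("side")
im=cv2.cvtColor(c["pixels"],cv2.COLOR_RGB2BGR)
cv2.imwrite("pics/side5.png",cv2.resize(im[215:385,135:335],None,fx=4,fy=3.5,interpolation=cv2.INTER_CUBIC))
```

```text
5.6833 [0.53194083 0.07860319 0.04980594] [-0.69554118  0.18625478 -0.15732904]
```

View pics/side5.png

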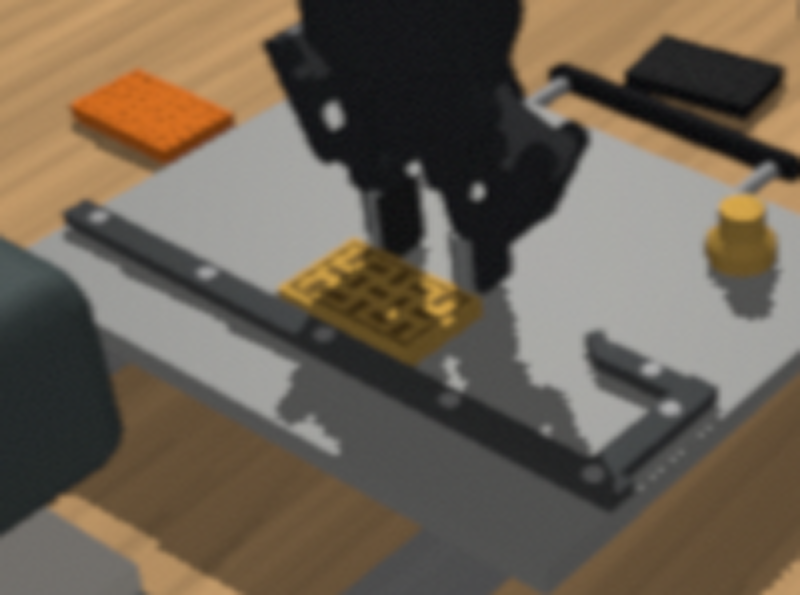

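>>> servo_tool(steps="0.4 0 -0.0005 0 0 0 0; 0.4 0 -0.001 0 0 0 0; 0.4 -0.0001 -0.0015 0 0 0 0; 0.4 -0.0001 -0.002 0 0 0 0; 0.4 -0.0001 -0.002 0 0 0 0")

```text
time_s: 6.15
ee_pos: [0.5318, 0.0766, 0.0498]
orientation: [-1.176, 1.23, 1.176]
wrist_force: [0.5, 1.3, -0.1]
gripper_width: 0.0341
```

>>> servo_tool(steps="0.4 0 -0.0005 0 0 0 0; 0.4 0 -0.001 0 0 0 0; 0.4 -0.0001 -0.0015 0 0 0 0; 0.4 -0.0001 -0.0015 0 0 0 0")

```text
time_s: 6.48
ee_pos: [0.5319, 0.0762, 0.0498]
orientation: [-1.175, 1.228, 1.176]
wrist_force: [-0.4, 5.6, -0.0]
gripper_width: 0.0341
```

Run:
```python
from h import *
s=get_state();print(s["time_s"],s["ee_pos"],s["wrist_force"])
c=capture("side")
im=cv2.cvtColor(c["pixels"],cv2.COLOR_RGB2BGR)
cv2.imwrite("pics/side6.png",cv2.resize(im[265:335,190:270],None,fx=9,fy=8,interpolation=cv2.INTER_CUBIC))
```

```text
6.4833 [0.53191722 0.07616842 0.04983257] [-0.41460477  5.62239012 -0.03311247]
```

View pics/side6.png

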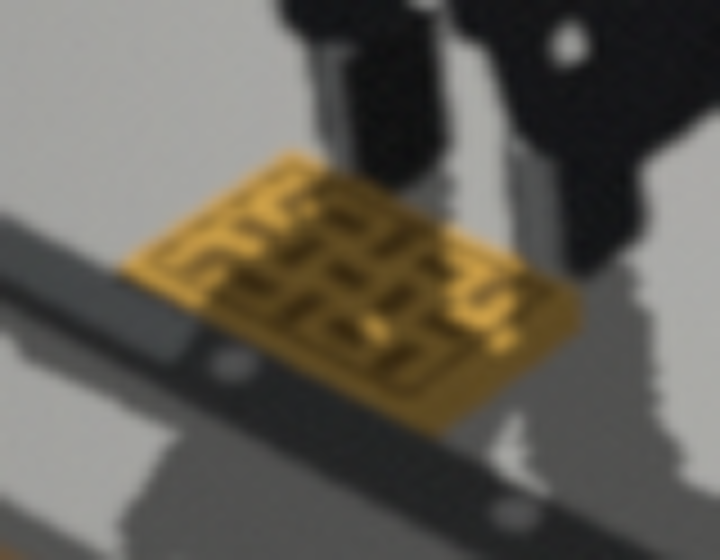

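The force rises to 5.6 N and the picture shows the die flush along the rail, at (205–240, 295–318). I'll press a touch more, back off, lift, and turn a quarter to reach its −x end.

>>> servo_tool(steps="0.4 0 -0.0007 0 0 0 0; 0.4 0 -0.001 0 0 0 0; 0.4 0 0.001 0 0 0 0; 0.4 0.0003 0.008 0 0 0 0; 0.4 0.0008 0.018 0.003 0 0 0; 0.4 0.0008 0.018 0.02 0 0 0; 0.3 0.0008 0.018 0.045 0 0 0; 0.2 -0.005 0.012 0.062 0 0 0.1; 0.2 -0.015 0.004 0.065 0 0 0.22; 0.2 -0.025 -0.004 0.065 0 0 0.34; 0.2 -0.035 -0.012 0.065 0 0 0.46; 0.2 -0.045 -0.018 0.065 0 0 0.58; 0.2 -0.055 -0.023 0.065 0 0 0.7; 0.2 -0.063 -0.026 0.065 0 0 0.82; 0.2 -0.066 -0.027 0.065 0 0 0.94; 0.2 -0.066 -0.027 0.065 0 0 1.06; 0.2 -0.066 -0.027 0.065 0 0 1.18; 0.2 -0.066 -0.027 0.065 0 0 1.3; 0.2 -0.066 -0.027 0.065 0 0 1.42; 0.2 -0.066 -0.027 0.065 0 0 1.53")

```text
time_s: 8.2
ee_pos: [0.4658, 0.0485, 0.1151]
orientation: [-2.181, 0.087, 2.181]
wrist_force: [0.3, 0.4, 0.3]
gripper_width: 0.0171
```

>>> servo_tool(steps="0.2 0 0 0 0 0 0.041; 0.2 0 0 0 0 0 0.041; 0.2 0 0 0 0 0 0.041")

```text
time_s: 8.45
ee_pos: [0.4658, 0.0485, 0.115]
orientation: [-2.198, 0.051, 2.198]
wrist_force: [1.4, 1.1, -0.1]
gripper_width: 0.0171
```

Run:
```python
from h import *
import pickle
s=get_state();print(s["time_s"],s["ee_pos"],s["joint_pos"],s["wrist_force"],s["gripper_width"]);print(cv2.Rodrigues(s["orientation"])[0].round(3))
c=capture("side");pickle.dump(c,open("side7.pkl","wb"))
im=cv2.cvtColor(c["pixels"],cv2.COLOR_RGB2BGR)
cv2.imwrite("pics/side7.png",cv2.resize(im[215:385,135:335],None,fx=4,fy=3.5,interpolation=cv2.INTER_CUBIC))
c=capture("top");pickle.dump(c,open("top7.pkl","wb"))
im=cv2.cvtColor(c["pixels"],cv2.COLOR_RGB2BGR)
cv2.imwrite("pics/top7.png",cv2.resize(im[150:335,310:475],None,fx=3.2,fy=3.2,interpolation=cv2.INTER_CUBIC))
```

```text
8.45 [0.46580394 0.04846163 0.11495352] [ 4.39940176e-01  1.66639735e-01 -3.12260312e-01  4.11074363e-04
 -1.09195325e+00  1.08461576e+00] [ 1.42102296  1.11403317 -0.11072201] 0.01712770188820268
[[ 0.    -0.046 -0.999]
 [-0.    -0.999  0.046]
 [-1.     0.    -0.   ]]
```

View pics/side7.png

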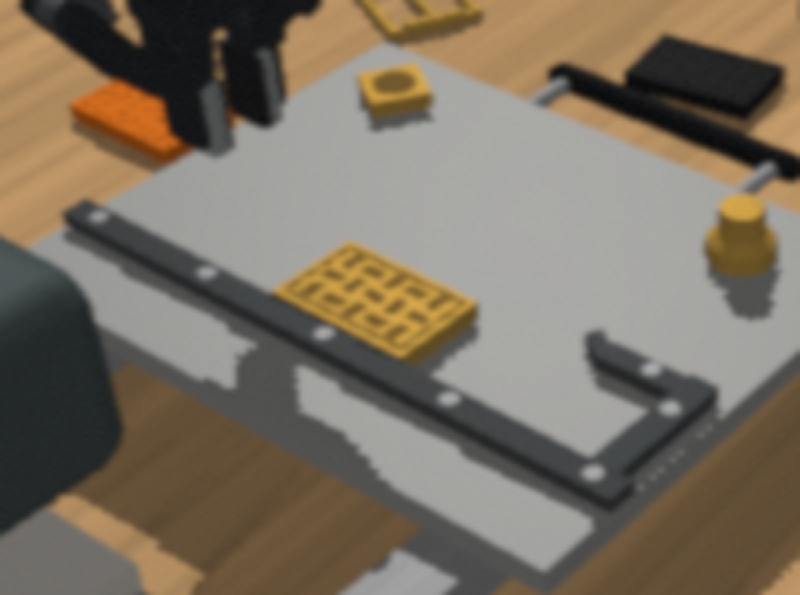

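View pics/top7.png

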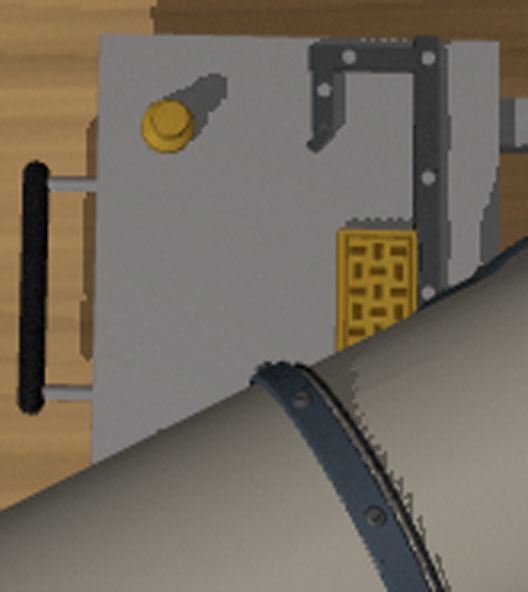

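The top view shows the die's long side flush with the rail (column ~440), leading end at row ~222, well short of the mouth. The side view agrees.

Run:
```python
from h import *
import pickle
O=np.array([.5302,.0823])
c=pickle.load(open("top7.pkl","rb"))
def pr(P): return np.c_[(P[:,:2]-O)@UX,(P[:,:2]-O)@UY]*1e3
k,z=die(c,(405,445,205,270)); P=k[:,0].astype(float)
top=P[P[:,1]<P[:,1].min()+1]; print("lead row",top[:,1].min(),pr(ray(c,[[top[:,0].mean(),top[:,1].min()-.5]],.06)))
# left edge fit
rows=range(226,255); L=np.array([[P[P[:,1]==r][:,0].min()-.5,r] for r in rows]); q=pr(ray(c,L,.05));p=np.polyfit(q[:,0],q[:,1],1);print("outer edge y",q[:,1].mean(),"yaw",np.degrees(p[0]))
s=pickle.load(open("side7.pkl","rb"))
k,z=die(s,(195,262,270,322)); a=cv2.approxPolyDP(k,3,True)[:,0]; print(a.tolist()); print(pr(ray(s,a.astype(float),.06)).round(1))
```

```text
lead row 222.0 [[ 31.87344514 -34.236209  ]]
outer edge y -15.44596325933509 yaw 0.23847816505317748
[[204, 298], [237, 318], [253, 304], [222, 284]]
[[-28.7 -55.9]
 [ 37.4 -56.9]
 [ 36.4 -22.6]
 [-29.5 -18.2]]
```

>>> servo_tool(steps="0.2 0 0 -0.010 0 0 0; 0.2 0 0 -0.025 0 0 0; 0.2 0 0 -0.04 0 0 0; 0.2 0 0 -0.051 0 0 0; 0.2 0 0 -0.058 0 0 0; 0.2 0 0 -0.0615 0 0 0; 0.2 0 0 -0.0615 0 0 0; 0.2 0 0 -0.0615 0 0 0")

```text
time_s: 9.22
ee_pos: [0.4661, 0.0483, 0.0537]
orientation: [-2.199, 0.049, 2.198]
wrist_force: [0.4, -0.4, 0.4]
gripper_width: 0.0174
```

Run:
```python
from h import *
s=get_state();print(s["time_s"],s["ee_pos"],s["wrist_force"])
c=capture("side")
im=cv2.cvtColor(c["pixels"],cv2.COLOR_RGB2BGR)
cv2.imwrite("pics/side8.png",cv2.resize(im[225:345,145:285],None,fx=5,fy=5,interpolation=cv2.INTER_CUBIC))
```

```text
9.2167 [0.4661199  0.04830744 0.05372251] [ 0.38294247 -0.44644417  0.36968901]
```

View pics/side8.png

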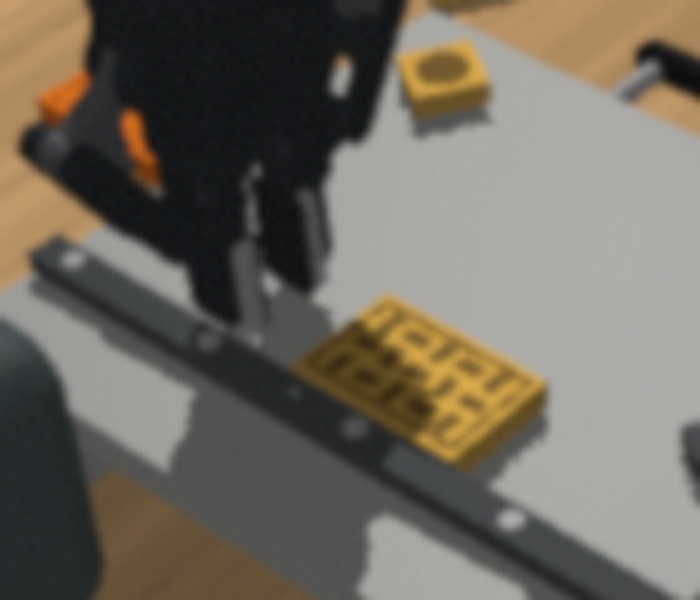

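The fingertips stand behind the −x end, clear of the rail. I'll slide the die along the rail.

>>> servo_tool(steps="0.2 0.002 0.0009 -0.0015 0 0 0; 0.2 0.005 0.0008 -0.0015 0 0 0; 0.2 0.009 0.0006 -0.0015 0 0 0; 0.2 0.013 0.0004 -0.0015 0 0 0; 0.2 0.016 0.0002 -0.0015 0 0 0; 0.2 0.018 0.0001 -0.0015 0 0 0; 0.2 0.020 0 -0.0015 0 0 0; 0.2 0.022 -0.0002 -0.0015 0 0 0; 0.2 0.025 -0.0004 -0.0015 0 0 0; 0.2 0.028 -0.0006 -0.0015 0 0 0; 0.2 0.031 -0.0008 -0.0015 0 0 0; 0.2 0.034 -0.001 -0.0015 0 0 0; 0.2 0.037 -0.0012 -0.0015 0 0 0; 0.2 0.040 -0.0014 -0.0015 0 0 0; 0.2 0.043 -0.0016 -0.0015 0 0 0; 0.2 0.046 -0.0018 -0.0015 0 0 0; 0.2 0.049 -0.0019 -0.0015 0 0 0; 0.2 0.051 -0.002 -0.0015 0 0 0; 0.2 0.052 -0.002 -0.0015 0 0 0; 0.2 0.052 -0.002 -0.0015 0 0 0")

```text
time_s: 10.93
ee_pos: [0.5181, 0.0462, 0.0518]
orientation: [-2.199, 0.049, 2.198]
wrist_force: [0.8, -0.4, -0.0]
gripper_width: 0.0175
```

Run:
```python
from h import *
s=get_state();print(s["time_s"],s["ee_pos"],s["wrist_force"])
c=capture("side")
im=cv2.cvtColor(c["pixels"],cv2.COLOR_RGB2BGR)
cv2.imwrite("pics/side9.png",cv2.resize(im[235:365,165:325],None,fx=4.5,fy=4.5,interpolation=cv2.INTER_CUBIC))
c=capture("top")
im=cv2.cvtColor(c["pixels"],cv2.COLOR_RGB2BGR)
cv2.imwrite("pics/top9.png",cv2.resize(im[150:335,310:475],None,fx=3.2,fy=3.2,interpolation=cv2.INTER_CUBIC))
```

```text
10.9333 [0.51805041 0.04620666 0.05177672] [ 0.78284384 -0.40804863 -0.04873005]
```

View pics/side9.png

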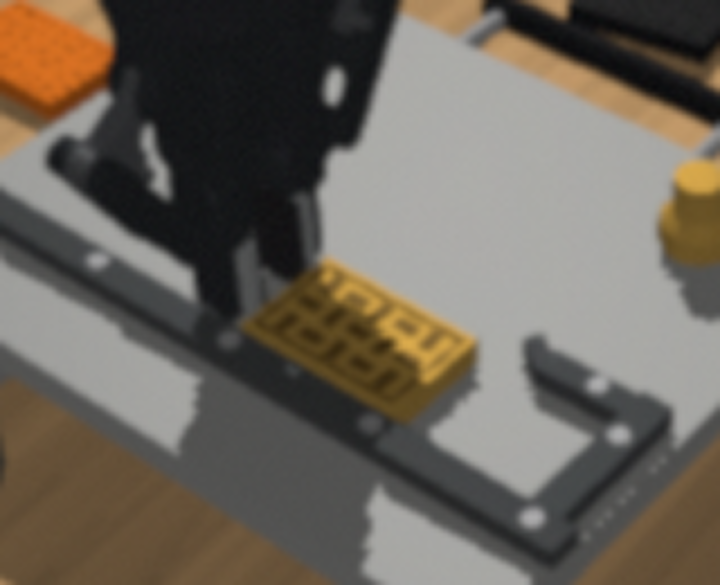

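View pics/top9.png

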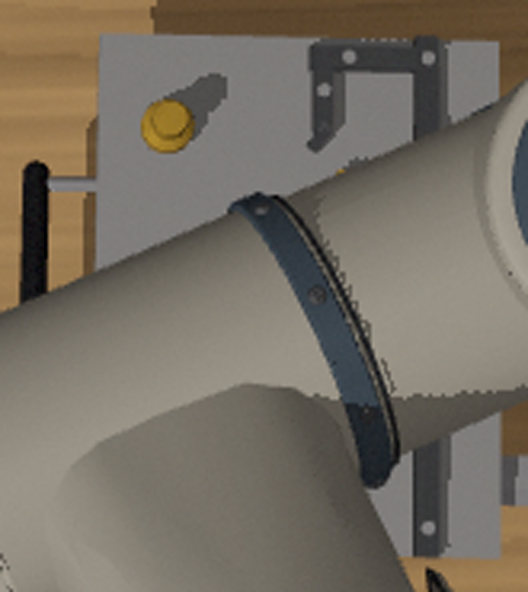

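The die is still flush on the rail with about 53 mm to go. I'll continue into the mouth.

>>> servo_tool(steps="0.2 0.0015 -0.0001 0 0 0 0; 0.2 0.004 -0.0002 0 0 0 0; 0.2 0.007 -0.0004 0 0 0 0; 0.2 0.010 -0.0005 0 0 0 0; 0.2 0.013 -0.0007 0 0 0 0; 0.2 0.016 -0.0008 0 0 0 0; 0.2 0.019 -0.001 0 0 0 0; 0.2 0.022 -0.0011 0 0 0 0; 0.2 0.025 -0.0012 0 0 0 0; 0.2 0.028 -0.0014 0 0 0 0; 0.2 0.031 -0.0015 0 0 0 0; 0.2 0.034 -0.0017 0 0 0 0; 0.2 0.037 -0.0018 0 0 0 0; 0.2 0.040 -0.002 0 0 0 0; 0.2 0.043 -0.0021 0 0 0 0; 0.2 0.045 -0.0022 0 0 0 0; 0.2 0.047 -0.0023 0 0 0 0; 0.2 0.048 -0.0023 0 0 0 0; 0.2 0.048 -0.0023 0 0 0 0")

```text
time_s: 12.62
ee_pos: [0.566, 0.0439, 0.0518]
orientation: [-2.199, 0.049, 2.198]
wrist_force: [0.5, -0.2, 0.1]
gripper_width: 0.0172
```

Run:
```python
from h import *
s=get_state();print(s["time_s"],s["ee_pos"],s["wrist_force"])
c=capture("side")
im=cv2.cvtColor(c["pixels"],cv2.COLOR_RGB2BGR)
cv2.imwrite("pics/side10.png",cv2.resize(im[260:365,195:325],None,fx=5.5,fy=5.5,interpolation=cv2.INTER_CUBIC))
```

```text
12.6167 [0.5660407  0.04390694 0.05179729] [ 0.45757892 -0.19507337  0.10183403]
```

View pics/side10.png

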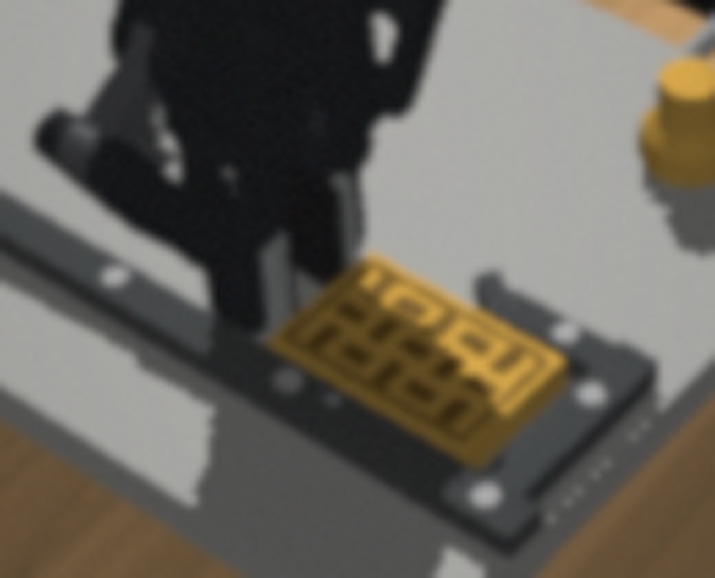

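The die has entered the pocket cleanly and has a few millimetres left. I'll take small steps and watch the force.

>>> servo_tool(steps="0.2 0.001 0 0 0 0 0; 0.2 0.002 -0.0001 0 0 0 0; 0.2 0.003 -0.0001 0 0 0 0; 0.2 0.0038 -0.0002 0 0 0 0; 0.2 0.0045 -0.0002 0 0 0 0; 0.2 0.0045 -0.0002 0 0 0 0")

```text
time_s: 13.17
ee_pos: [0.5704, 0.0437, 0.0518]
orientation: [-2.199, 0.049, 2.199]
wrist_force: [0.5, 0.7, -0.5]
gripper_width: 0.0171
```

>>> servo_tool(steps="0.2 0.0005 0 0 0 0 0; 0.2 0.001 0 0 0 0 0; 0.2 0.001 0 0 0 0 0")

```text
time_s: 13.42
ee_pos: [0.5713, 0.0437, 0.0518]
orientation: [-2.199, 0.049, 2.199]
wrist_force: [-1.0, 0.2, 0.1]
gripper_width: 0.017
```

>>> servo_tool(steps="0.2 0.0005 0 0 0 0 0; 0.2 0.001 0 0 0 0 0; 0.2 0.0015 -0.0001 0 0 0 0; 0.2 0.0015 -0.0001 0 0 0 0")

```text
time_s: 13.75
ee_pos: [0.5719, 0.0436, 0.0515]
orientation: [-2.197, 0.05, 2.201]
wrist_force: [-3.1, 0.6, 2.5]
gripper_width: 0.0171
```

Run:
```python
from h import *
s=get_state();print(s["time_s"],s["ee_pos"],s["wrist_force"])
c=capture("side")
im=cv2.cvtColor(c["pixels"],cv2.COLOR_RGB2BGR)
cv2.imwrite("pics/side11.png",cv2.resize(im[270:360,225:325],None,fx=6.5,fy=6.5,interpolation=cv2.INTER_CUBIC))
```

```text
13.75 [0.57192387 0.04358534 0.05150769] [-3.13413025  0.64117955  2.53625128]
```

View pics/side11.png

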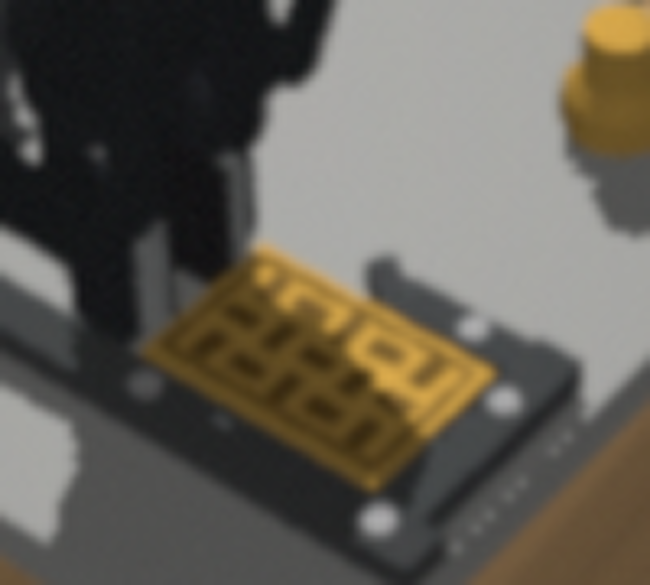

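The force is rising (3 N and up) with the end face on the stop. I'll press slightly more to seat it, then back off.

>>> servo_tool(steps="0.2 0.0006 0 0 0 0 0; 0.2 0.0012 -0.0001 0 0 0 0; 0.2 0.0012 -0.0001 0 0 0 0; 0.2 0.0012 -0.0001 0 0 0 0")

```text
time_s: 14.13
ee_pos: [0.572, 0.0435, 0.0514]
orientation: [-2.194, 0.05, 2.203]
wrist_force: [-8.1, 1.5, 3.4]
gripper_width: 0.0169
```

>>> servo_tool(steps="0.2 -0.001 0.0001 0 0 0 0; 0.2 -0.004 0.0003 0 0 0 0; 0.2 -0.010 0.0008 0 0 0 0; 0.2 -0.020 0.0015 0.002 0 0 0; 0.2 -0.022 0.0015 0.015 0 0 0; 0.2 -0.022 0.0015 0.035 0 0 0; 0.2 -0.025 0.005 0.065 0 0 0; 0.2 -0.035 0.02 0.095 0 0 0; 0.2 -0.05 0.045 0.12 0 0 0; 0.2 -0.07 0.07 0.14 0 0 0; 0.2 -0.095 0.098 0.15 0 0 0; 0.2 -0.12 0.128 0.16 0 0 0; 0.2 -0.145 0.158 0.16 0 0 0; 0.2 -0.17 0.188 0.16 0 0 0; 0.2 -0.195 0.218 0.16 0 0 0; 0.2 -0.22 0.248 0.16 0 0 0; 0.2 -0.245 0.278 0.16 0 0 0; 0.2 -0.265 0.30 0.16 0 0 0; 0.2 -0.27 0.31 0.16 0 0 0; 0.2 -0.27 0.31 0.16 0 0 0")

```text
time_s: 15.8
ee_pos: [0.3024, 0.3551, 0.2119]
orientation: [-2.2, 0.044, 2.2]
wrist_force: [0.3, 0.2, -0.5]
gripper_width: 0.0168
```

Run:
```python
from h import *
import pickle
s=get_state();print(s["time_s"],s["ee_pos"],s["wrist_force"])
O=np.array([.5302,.0823])
def pr(P): return np.c_[(P[:,:2]-O)@UX,(P[:,:2]-O)@UY]*1e3
c=capture("top"); save(c,"top12f.png")
im=cv2.cvtColor(c["pixels"],cv2.COLOR_RGB2BGR)
a=cv2.resize(im[155:225,395:465],None,fx=8,fy=8,interpolation=cv2.INTER_CUBIC); cv2.imwrite("pics/top12.png",a)
k,z=die(c,(400,447,165,230)); P=k[:,0].astype(float)
print("lead/trail x", pr(ray(c,[[425,P[:,1].min()-.5]],.06)),pr(ray(c,[[425,P[:,1].max()+.5]],.05)))
L=np.array([[P[P[:,1]==r][:,0].min()-.5,r] for r in range(int(P[:,1].min())+3,int(P[:,1].max())-2)]);q=pr(ray(c,L,.05));print("outer y",q[:,1].mean(),"yaw",np.degrees(np.polyfit(q[:,0],q[:,1],1)[0]))
d=capture("side");im=cv2.cvtColor(d["pixels"],cv2.COLOR_RGB2BGR)
cv2.imwrite("pics/side12.png",cv2.resize(im[220:370,140:340],None,fx=4,fy=4,interpolation=cv2.INTER_CUBIC))
```

```text
15.8 [0.30243397 0.35508915 0.21193492] [ 0.3310649   0.21524918 -0.46188519]
lead/trail x [[117.60743546 -30.74999613]] [[ 53.46311581 -32.75157095]]
outer y -15.094406129989641 yaw 0.23847816505317598
```

View pics/top12.png

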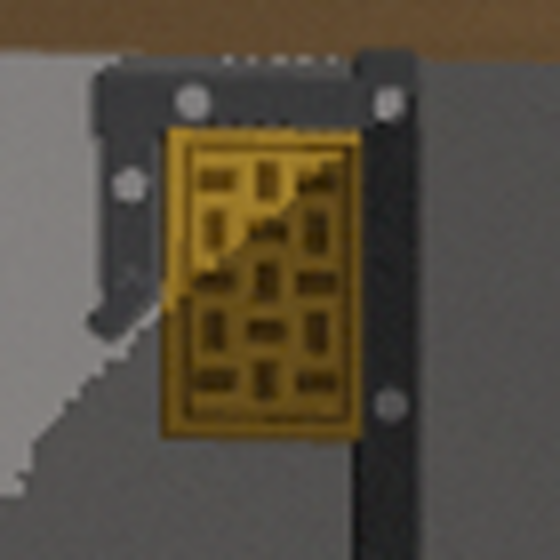

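View pics/side12.png

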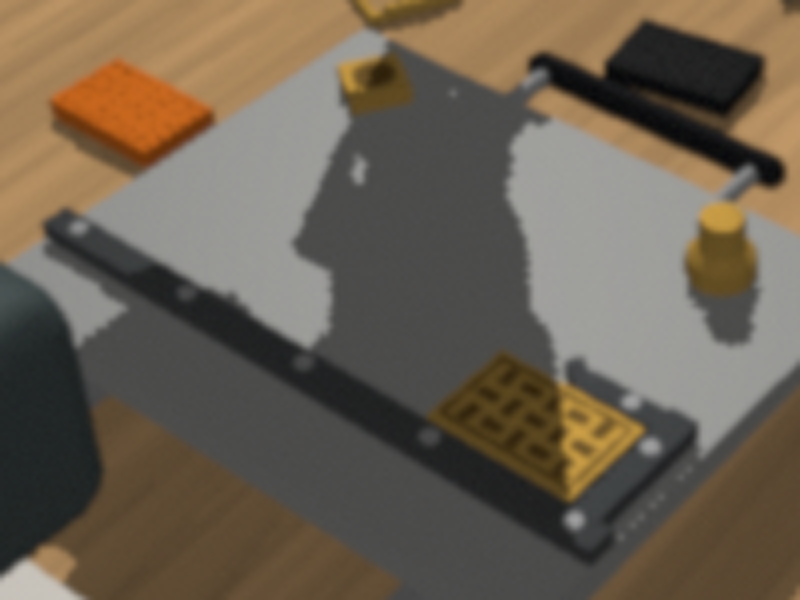

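View pics/top12f.png

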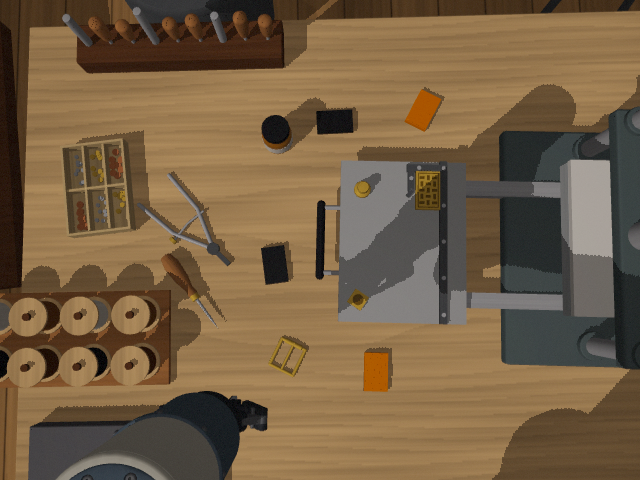

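In the top view, at (415–440, 171–210), the die sits fully in the corner, touching the stop and the rail. Everything else is where it was, and the hand is clear.

```bash
python3 -c "
from rig import *
print(sign_off())"
```

```text
the job is handed in; nothing more can be done
None
```

The die is home in the corner pocket and the job is handed in at about 16 s.

**How it was moved:** With the fingertips only, I pushed it straight across until its long side was flat on the back rail. It was then centred near press x = 0, well short of the pocket. After a quarter turn of the hand, I slid it along the rail by pushing on its end until it met the end stop. It was never gripped or lifted. The wrist-force readings showed about 6 N at the rail and 8 N at the stop.

**Last checks, top view:**

| Check | Measured | Expected |
|---|---|---|
| Leading end, press x | 117.6 mm | 117 mm (stop face) |
| Trailing end, press x | 53.5 mm | 53 mm |
| Outer long side, press y | -15.1 mm | -15 mm |
| Turn relative to the rail | 0.24° | 0° |

The same 0.24° was read when the die was first flat on the rail, so I take it as measuring error. The side view agrees that the die is seated in the corner. The stamp, small die and the other things look unmoved, and the hand is well clear.

**Disagreements:** The arm's position readings and the cameras differed by about 1.5 mm, and my rough bed-corner estimate of the press origin was about 3 mm off the stop-based one I used. I settled both contacts by force rather than by position.

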